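# Slide a hanging-drop plate home down the lane of a plate imager

## Task

The 24-well hanging-drop plate lies crooked on the loading end of the plate imager's deck. Square it up with the lane and push it slowly along the deck with your fingertips, down between the two guide rails, until it is fully home, gently up against the buffers at the far end; then take your hand away. A jolt shakes the drops loose, so neither the plate nor your fingers may touch either rail, the plate is never picked up or tipped, and the other things on the bench stay where they are.

Things in the scene. Friction and masses are not known exactly. Their poses are not given: they have to be found in the camera images.
- imager: flatbed plate imager, fixed: low white box 450 x 180 mm with a flat black deck 60 mm above the bench. Origin: centre of its underside; z up; x along the lane from the bare, railless loading end (x -225 to -30 mm) to the buffers, roughly to the robot's right; y away from the robot. Lane centred on y = 0. Aluminium end block at x 196 to 222 mm, 24 mm above the deck; nothing is higher
- plate: the thing to push: white 24-well plate 128 mm long (x) and 85.5 mm wide (y), flat sides 19 mm high, well rims and glasses to 22 mm; about 0.16 kg. Origin: centre of its underside. Starts on the loading end, up to 22 mm off the lane's centre line and turned up to 0.22 rad, its x roughly along the imager's x. Home (touching the buffers) its origin is at x = 121 mm in the imager's frame
- rail_far: guide rail on the side away from the robot: aluminium bar on the deck, 225 mm long (along the imager's x, from -30 to 195 mm), 12 mm wide, only 8 mm high. Origin: centre of its underside, at y = +56 mm in the imager's frame, so its inner face is at y = +50 mm; the lane is 100 mm wide inside
- rail_near: the other guide rail, on the robot's side, same size, origin at x = 82.5, y = -56 mm in the imager's frame; inner face at y = -50 mm
- buffers: two black rubber buffers, 16 mm diameter, 50 mm apart, centres 11 mm above the deck, on the end block on one sprung pusher (1200 N/m, at most 6 mm travel along the imager's +x). Origin: midway between their faces, at deck height; faces at x = 185 mm in the imager's frame when not pressed
- lane_mouth (a point): point on the deck (60 mm above the bench) on the lane's centre line at the near ends of the rails, x = -30 mm in the imager's frame; axes as the imager
- lane_end (a point): point on the deck on the lane's centre line under the buffers' faces (unpressed), x = 185 mm in the imager's frame; axes as the imager
- oil_bottle: bystander: small amber bottle with a black cap, 32 mm diameter, 70 mm tall, standing on the bench on the far side of the imager near its loading end. Origin: centre of its underside
- slide_box: bystander: closed grey slide box 98 x 64 x 33 mm lying on the bench on the far side of the imager. Origin: centre of its underside
- lens_can: bystander: round aluminium lens container, 38 mm diameter, 52 mm tall, standing on the bench on the robot's side of the imager. Origin: centre of its underside

How it is judged:
By the outcome, as a careful person would: the job done as asked, in the order asked, and still so for the second after the job is handed in, with the robot touching nothing.
It also fails if it takes over 72 s, if anything falls off the work surface, if the arm or the gripper's body presses on something with over 40 N, if the wrist force passes 120 N, or if a joint passes its speed limit or range.

## Robot

A 7-joint arm with a two-finger parallel gripper is mounted at the origin on the work surface. World frame = base frame: x ahead of the robot, y to its left, z up, the work surface at z = 0. Lengths are in m, angles in rad, forces in N, time in s.
With the tool pointing down it reaches from about 0.4 to 0.85 m from the base axis. Payload 10.4 kg.
Tool frame: the origin (TCP) lies between the finger pads; the fingertips stand tip_extent ahead of it and the grasp point (between the pads) lies 2 mm behind it (tip_extent is the distance from the TCP to the fingertips, in m); z points along the fingers, y is the direction in which the jaws open and shut (so a half turn about z gives the same grasp; the last joint's range is limited). The gripper opens to 87 mm and grips with 3 to 60 N. Pads are 19 mm wide; open, the fingers measure 117 mm over their backs; the gripper's body (75 mm by 190 mm) begins 51 mm behind the grasp point.
Start: joints at [1.213, 0.332, -0.065, 1.46, 0.022, 1.35, -0.088], TCP at [0.205, -0.59, 0.213] pointing down, gripper open.
Joint ranges: [-2.6, 2.6], [-0.5, 2.12], [-1.47, 1.34], [0.16, 2.42], [-1.27, 4.41], [0.06, 2.06], [-2.6, 2.6]. Speed limits (rad/s): [2.22, 2.22, 2.79, 2.79, 3.14, 3.14, 3.14].

## Interface

Orientations are given as a unit quaternion [x, y, z, w].
In Python, from bench import read_state, camera, camera_params, close_job, tip_extent gives the robot as it stands. The module is installed in compiled form; this text tells all that it offers.
- The arm moves only by the tool send_rows, never from a script. Its argument "steps" is a list of rows, each a list of 7 numbers: the turn, a rotation vector about the tool's x, y, z in degrees, then the shift along the tool's x, y, z in m, then the gripper's target within -1 to 1 (shut at 1, half-way at 0, fully open at -1). In form: [[ax, ay, az, x, y, z, jaw], ...]. A call has exactly 10 rows; each row shifts and turns the pose as measured when the row begins, along the tool's axes as they then stand; what a row does not reach is not made up. A row lasts 1/10 s, in which the tool goes at most 50 mm and 8.59 degrees, less where a joint would pass 70% of its speed; a pose out of reach is approached as far as the arm can. A call with a gripper value outside its range is refused whole. The fingers move at their own pace and stop on an object; "force" is the grip in N (left out, the last holds). Time passes only in rows, so rows that do not move let the fingers close, or fill a call up. It gives the time, the measured TCP pose, the force and the opening at its end, in the units of the state.
- read_state(): the state, without advancing time (a new reading comes with each control period).
- camera(name): name is "scene" or "top" or "wrist"; returns (picture, depth): 420x560x3 uint8, blue, green, red; 420x560 float32, m along the optical axis (not along the pixel's ray), 0 where there is no reading.
- camera_params(name): a dict with "camera_matrix" (3x3 intrinsics, pixels), "world_from_camera" (4x4, takes a point from camera to world coordinates). Camera axes: x right, y down, z forward; pixel columns grow to the right and rows downward; lengths in m; the calibration is good to about 2 mm. A picture is of the moment at which its call begins: read the wrist's pose just before it. camera_params takes no time and is no camera call; for the wrist camera it gives the pose at the moment of the call.
- close_job(): hands the job in, once; it reports no verdict.
The state is a dict: "time": time; "joint_positions": joint angles; "joint_vel": joint speeds; "joint_torque": joint torques, N m; "ee_pos": TCP position; "eef_rot": TCP orientation; "ft_force": force on the tool from outside, world axes, zero at the start; "torque": the same for the moment, N m; "width": finger opening in m.
Only numpy, scipy, OpenCV 4.12 (cv2) and the standard library are available. Lean on these libraries where they do the work, as an engineer would, in place of code of your own. Each camera call takes 0.05 s, during which the arm holds its last target.

## Working session

There is one attempt and no reset: what is moved stays moved. The work goes in short steps, Python scripts to look and compute and a tool call to move; the robot and the scene stay as the last step left them, time stands still between calls to the robot, and variables do not carry over. Pictures are saved under pics/ and viewed, and the job is handed in when it is done.

Besides the shell and the picture viewer there is one more tool, called as name(argument=value, ...) on one line, values as JSON. send_rows: Moves the arm, as the interface text tells. Its arguments: {"type":"object","properties":{"steps":{"type":"array"},"force":{"type":"number"}},"required":["steps"]}

```bash
mkdir -p pics; python3 - <<'E'
from bench import *
import cv2,numpy as np
s=read_state();print({k:np.round(v,4) for k,v in s.items()},tip_extent if not callable(tip_extent) else tip_extent())
for n in("scene","top","wrist"):
    p=camera_params(n);im,d=camera(n);cv2.imwrite(f"pics/{n}0.png",im);np.savez(f"pics/{n}0.npz",im=im,d=d,K=p["camera_matrix"],T=p["world_from_camera"])
    print(n,np.round(p["camera_matrix"],1).tolist(),np.round(p["world_from_camera"],3).tolist())
E
```

```text
{'time': np.float64(0.0), 'joint_positions': array([ 1.2134,  0.3329, -0.0647,  1.4609,  0.0216,  1.3499, -0.0885]), 'joint_vel': array([ 0.0007,  0.0003,  0.0003,  0.0004, -0.0021, -0.0011, -0.    ]), 'joint_torque': array([-6.00000e-04, -6.23252e+01,  2.44000e-02, -3.89908e+01,
       -6.14000e-02,  3.99000e-02,  1.00000e-04]), 'ee_pos': array([ 0.2052, -0.5899,  0.2123]), 'eef_rot': array([ 9.860e-01,  1.666e-01, -2.000e-04, -7.000e-04]), 'ft_force': array([-0.1869,  0.1923, -0.134 ]), 'torque': array([0.0041, 0.0022, 0.0109]), 'width': np.float64(0.0873)} 0.017
scene [[379.5, 0.0, 281.6], [0.0, 379.5, 205.6], [0.0, 0.0, 1.0]] [[-0.767, 0.499, -0.402, 0.857], [0.641, 0.581, -0.501, 0.253], [-0.016, -0.642, -0.766, 0.586], [0.0, 0.0, 0.0, 1.0]]
top [[499.0, 0.0, 273.6], [0.0, 499.0, 207.7], [0.0, 0.0, 1.0]] [[-0.011, -0.991, 0.137, 0.49], [-0.999, 0.006, -0.036, -0.051], [0.034, -0.137, -0.99, 0.852], [0.0, 0.0, 0.0, 1.0]]
wrist [[307.5, 0.0, 273.1], [0.0, 307.5, 205.9], [0.0, 0.0, 1.0]] [[0.329, -0.914, -0.238, 0.271], [-0.944, -0.319, -0.081, -0.567], [-0.002, 0.252, -0.968, 0.384], [0.0, 0.0, 0.0, 1.0]]
```

View pics/top0.png

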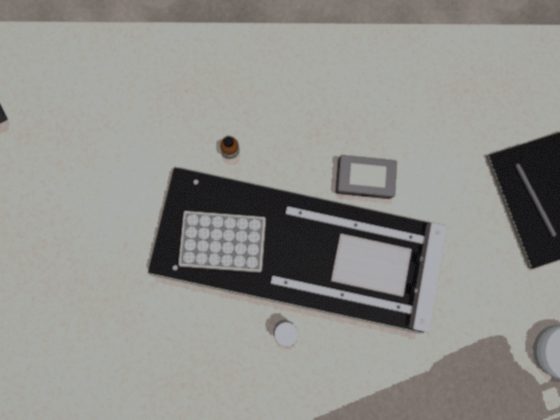

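View pics/scene0.png

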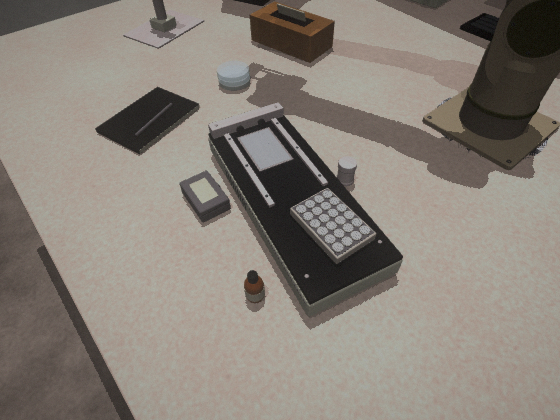

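```bash
python3 - <<'E'
import cv2
im=cv2.imread("pics/top0.png");cv2.imwrite("pics/top0c.png",cv2.resize(im[100:320,160:460],None,fx=2.66,fy=2.66,interpolation=cv2.INTER_CUBIC))
E
```

```text
(no output)
```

View pics/top0c.png

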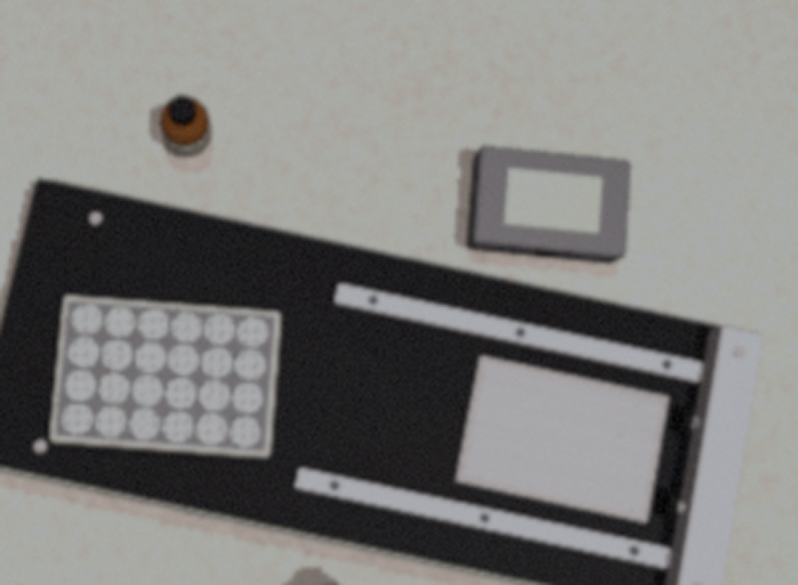

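```bash
cat > h.py <<'E'
import numpy as np,cv2
def proj(p,K,T):
    p=np.atleast_2d(p);c=(p-T[:3,3])@T[:3,:3];u=c@K.T;return u[:,:2]/u[:,2:]
def back(uv,z,K,T):
    uv=np.atleast_2d(uv).astype(float);r=np.c_[uv,np.ones(len(uv))]@np.linalg.inv(K).T@T[:3,:3].T
    o=T[:3,3];return o+r*((z-o[2])/r[:,2])[:,None]
E
python3 - <<'E'
from h import *
f=np.load("pics/top0.npz");im,d,K,T=f["im"],f["d"],f["K"],f["T"]
g=cv2.cvtColor(im,cv2.COLOR_BGR2GRAY)
m=((g>75)*255).astype(np.uint8)
# region restricted to deck
n,l,st,ce=cv2.connectedComponentsWithStats(m)
for i in range(1,n):
    if st[i,4]>250:
        pts=np.argwhere(l==i)[:,::-1].astype(np.float32)
        r=cv2.minAreaRect(pts)
        print(i,st[i].tolist(),np.round(cv2.boxPoints(r),1).tolist())
        if st[i,4]<8000:
            for z in (.06,.068,.079):
                w=back(cv2.boxPoints(r),z,K,T)
                print("  ",z,np.round(w[:,:2]*1000,1).tolist())
for u,v in((222,242),(300,245),(370,265),(350,218),(345,295),(366,175),(286,333),(120,300)):
    print((u,v),d[v,u],np.round(T[:3,:3]@(np.linalg.inv(K)@[u,v,1]*d[v,u])+T[:3,3],4))
E
```

```text
1 [0, 0, 560, 420, 199177] [[-0.0, 0.0], [559.0, 0.0], [559.0, 419.0], [0.0, 419.0]]
14 [285, 206, 140, 38, 1276] [[284.3999938964844, 213.89999389648438], [286.29998779296875, 205.10000610351562], [425.5, 235.3000030517578], [423.5, 244.10000610351562]]
   0.06 [[588.9, -96.6], [603.1, -99.8], [552.7, -323.1], [538.6, -319.3]]
   0.068 [[587.9, -96.1], [602.0, -99.3], [552.1, -320.4], [538.1, -316.6]]
   0.079 [[586.5, -95.5], [600.4, -98.6], [551.2, -316.6], [537.4, -312.8]]
16 [178, 211, 88, 62, 4716] [[177.5, 266.0], [181.89999389648438, 209.6999969482422], [265.8999938964844, 216.10000610351562], [261.6000061035156, 272.3999938964844]]
   0.06 [[507.7, 72.2], [596.6, 66.7], [585.4, -67.0], [496.3, -59.4]]
   0.068 [[507.5, 70.9], [595.6, 65.5], [584.4, -66.8], [496.2, -59.3]]
   0.079 [[507.3, 69.2], [594.1, 63.9], [583.1, -66.6], [496.1, -59.2]]
22 [331, 233, 81, 64, 3673] [[329.29998779296875, 280.70001220703125], [339.79998779296875, 232.5], [413.70001220703125, 248.5], [403.20001220703125, 296.79998779296875]]
   0.06 [[482.2, -166.0], [558.4, -184.8], [531.7, -302.9], [455.
[... 238 characters left out ...]
[271.6000061035156, 274.3999938964844], [413.5, 305.20001220703125], [411.5, 314.20001220703125]]
   0.06 [[479.1, -71.9], [493.1, -75.1], [442.6, -298.2], [428.7, -294.4]]
   0.068 [[479.2, -71.6], [493.1, -74.8], [443.1, -295.7], [429.3, -291.9]]
   0.079 [[479.4, -71.4], [493.0, -74.5], [443.7, -292.3], [430.2, -288.6]]
(222, 242) 0.7709659 [0.5434 0.0016 0.0784]
(300, 245) 0.7956289 [ 0.5391 -0.121   0.0573]
(370, 265) 0.7937461 [ 0.5062 -0.2319  0.0586]
(350, 218) 0.8038368 [ 0.5818 -0.2024  0.0578]
(345, 295) 0.77791286 [ 0.46   -0.1891  0.0667]
(366, 175) 0.8386945 [ 0.6571 -0.2363  0.0342]
(286, 333) 0.78179944 [ 0.4019 -0.097   0.0514]
(120, 300) 0.83145803 [ 0.4537  0.1761 -0.0014]
```

The top view shows the plate at about (222,242), turned +0.136 rad. It is about 15 mm to the robot's side of the lane centre line, at imager x ≈ -116. The rails run from about (286,209) and (271,279) to the end block near (428,275). I'll push its near long side with both fingertips, jaws parallel to the lane, to square and centre it. Then I'll push it from behind.

send_rows(steps=[[0,0,8,0,0,-0.005,-0.6],[0,0,8,0,0,-0.005,-0.6],[0,0,8,0,0,-0.005,-0.6],[0,0,8,0,0,-0.005,-0.6],[0,0,0,0.008,-0.04,0,-0.6],[0,0,0,0.008,-0.04,0,-0.6],[0,0,0,0.008,-0.04,0,-0.6],[0,0,0,0.008,-0.04,0,-0.6],[0,0,0,0.008,-0.04,0,-0.6],[0,0,0,0.008,-0.04,0,-0.6]])

```text
time: 1.15
ee_pos: [0.309, -0.3644, 0.2291]
eef_rot: [0.992, -0.128, -0.003, -0.002]
ft_force: [0.4, -0.5, 0.2]
width: 0.0697
```

```bash
cat >> h.py <<'E'
M=np.array([.5406,-.0855,.06]);ex=np.array([-.2204,-.9754,0]);ey=np.array([.9754,-.2204,0])
def st():
    from bench import read_state
    from scipy.spatial.transform import Rotation as R
    s=read_state();r=R.from_quat(s["eef_rot"]).as_matrix();p=s["ee_pos"];q=p-M
    h=np.degrees(np.arctan2(r[:,0]@ey,r[:,0]@ex))
    print("t %.2f"%s["time"],"p",np.round(p,4),"lane x %.1f y %.1f z %.1f mm"%(1e3*(q@ex)-30,1e3*(q@ey),1e3*q[2]),"tool x heading in lane %.2f deg"%h,"toolz",np.round(r[:,2],3),"F",np.round(s["ft_force"],2),"w %.4f"%s["width"],"q7 %.2f"%s["joint_positions"][6])
    return s
E
python3 -c "
from h import *;st()"
```

```text
t 1.15 p [ 0.309  -0.3644  0.2291] lane x 293.1 y -164.4 z 169.1 mm tool x heading in lane 88.00 deg toolz [-0.006  0.005 -1.   ] F [ 0.4  -0.47  0.24] w 0.0697 q7 -1.06
```

send_rows(steps=[[0,0,-1,0.009,-0.041,0,-0.6],[0,0,-1,0.009,-0.041,0,-0.6],[0,0,0,0.009,-0.041,0,-0.6],[0,0,0,0.009,-0.041,0,-0.6],[0,0,0,0.009,-0.041,0,-0.6],[0,0,0,0.009,-0.041,0,-0.6],[0,0,0,0.009,-0.041,0,-0.6],[0,0,0,0.009,-0.041,0,-0.6],[0,0,0,0.009,-0.041,0,-0.6],[0,0,0,0,-0.02,0,-0.6]])

```text
time: 2.15
ee_pos: [0.4791, 0.0154, 0.2297]
eef_rot: [0.994, -0.109, -0.003, -0.002]
ft_force: [-1.3, -0.0, -0.1]
width: 0.0696
```

```bash
python3 -c "
from h import *;st()"
```

```text
t 2.15 p [0.4791 0.0154 0.2297] lane x -114.9 y -82.2 z 169.7 mm tool x heading in lane 90.21 deg toolz [-0.005  0.004 -1.   ] F [-1.28 -0.01 -0.14] w 0.0696 q7 -1.93
```

send_rows(steps=[[0,0,0,0,0,0.02,-0.6],[0,0,0,0,0,0.02,-0.6],[0,0,0,0,0,0.02,-0.6],[0,0,0,0,0,0.02,-0.6],[0,0,0,0,0,0.02,-0.6],[0,0,0,0,0,0.01,-0.6],[0,0,0,0,0,0.005,-0.6],[0,0,0,0,0,0,-0.6],[0,0,0,0,0,0,-0.6],[0,0,0,0,0,0,-0.6]])

```text
time: 3.15
ee_pos: [0.4797, 0.0216, 0.112]
eef_rot: [0.994, -0.105, -0.002, -0.003]
ft_force: [-0.5, 0.4, 0.0]
width: 0.07
```

```bash
cat >> h.py <<'E'
def shot(n,tag):
    from bench import camera,camera_params
    p=camera_params(n);im,d=camera(n);cv2.imwrite(f"pics/{n}{tag}.png",im);np.savez(f"pics/{n}{tag}.npz",im=im,d=d,K=p["camera_matrix"],T=p["world_from_camera"])
    return im,d,p["camera_matrix"],p["world_from_camera"]
E
python3 -c "
from h import *
st();a=shot('top','1')[0];b=shot('wrist','1')[0]
cv2.imwrite('pics/c1.png',cv2.resize(np.hstack([a[120:330,140:340],b[::2,::2]]),None,fx=1.65,fy=1.65))"
```

```text
t 3.15 p [0.4797 0.0216 0.112 ] lane x -121.0 y -83.0 z 52.0 mm tool x heading in lane 90.70 deg toolz [-0.003  0.005 -1.   ] F [-0.47  0.41  0.01] w 0.0700 q7 -2.00
```

View pics/c1.png

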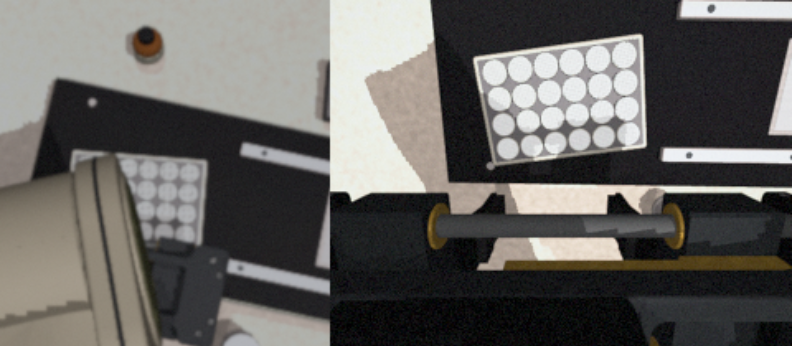

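View pics/wrist1.png

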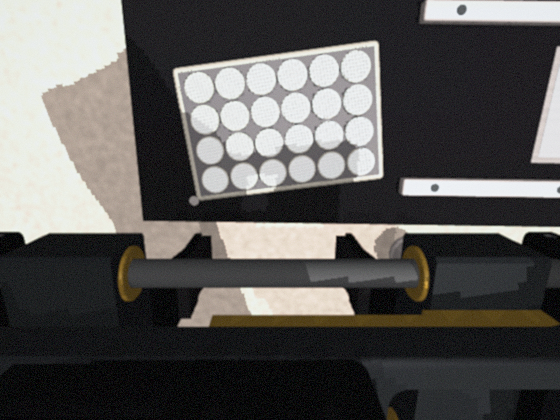

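```bash
python3 -c "
from h import *
f=np.load('pics/wrist1.npz');K,T=f['K'],f['T']
def L(uv,z):
    w=back(uv,z,K,T)-M;return np.round(np.c_[w@ex*1e3-30,w@ey*1e3],1).tolist()
print('plate',L([(176,69),(377,43),(382,179),(202,199)],.079))
print('rails',L([(421,19),(401,195),(402,180),(559,197),(559,182),(427,0),(559,1),(559,23)],.068))
im=f['im'];cv2.imwrite('pics/w1z.png',cv2.resize(im[0:230,160:560],None,fx=2,fy=2,interpolation=cv2.INTER_CUBIC))
"
```

```text
plate [[-183.0, 19.3], [-60.7, 35.1], [-49.2, -47.6], [-170.9, -63.0]]
rails [[-31.4, 51.6], [-30.6, -60.8], [-31.2, -50.0], [82.4, -60.8], [79.7, -49.9], [-29.2, 62.0], [51.7, 62.3], [54.7, 50.2]]
```

View pics/w1z.png

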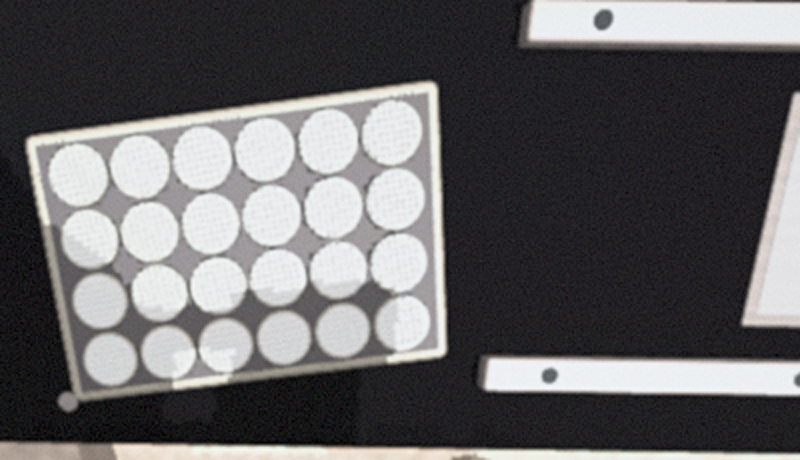

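send_rows(steps=[[0,0,0.7,0,0.003,0.005,-0.6],[0,0,0,0,0,0.005,-0.6],[0,0,0,0,0,0.005,-0.6],[0,0,0,0,0,0.005,-0.6],[0,0,0,0,0,0.005,-0.6],[0,0,0,0,0,0.004,-0.6],[0,0,0,0,0,0,-0.6],[0,0,0,0,0,0,-0.6],[0,0,0,0.002,0,0,-0.6],[0,0,0,0.002,0,0,-0.6]])

```text
time: 4.25
ee_pos: [0.4832, 0.0176, 0.0807]
eef_rot: [0.994, -0.111, -0.001, -0.002]
ft_force: [0.2, 0.3, 0.1]
width: 0.0698
```

```bash
python3 -c "
from h import *
st()"
```

```text
t 4.25 p [0.4832 0.0176 0.0807] lane x -117.9 y -78.7 z 20.7 mm tool x heading in lane 89.94 deg toolz [-0.002  0.005 -1.   ] F [0.24 0.34 0.05] w 0.0698 q7 -2.03
```

send_rows(steps=[[0,0,0,0.002,0,-0.001,-0.6],[0,0,0,0.002,0,0,-0.6],[0,0,0,0.002,0,0,-0.6],[0,0,0,0.002,0,0,-0.6],[0,0,0,0.002,0,0,-0.6],[0,0,0,0.002,0,0,-0.6],[0,0,0,0.002,0,0,-0.6],[0,0,0,0.002,0,0,-0.6],[0,0,0,0.001,0,0,-0.6],[0,0,0,0,0,0,-0.6]])

```text
time: 5.25
ee_pos: [0.5021, 0.0133, 0.0822]
eef_rot: [0.994, -0.112, -0.001, -0.003]
ft_force: [0.0, 0.4, -0.2]
width: 0.0697
```

```bash
python3 -c "
from h import *
st();b=shot('wrist','2')[0]
cv2.imwrite('pics/w2z.png',cv2.resize(b[0:300,110:510],None,fx=2,fy=2,interpolation=cv2.INTER_CUBIC))"
```

```text
t 5.25 p [0.5021 0.0133 0.0822] lane x -117.9 y -59.4 z 22.2 mm tool x heading in lane 89.92 deg toolz [-0.001  0.005 -1.   ] F [ 0.01  0.39 -0.17] w 0.0697 q7 -2.03
```

View pics/w2z.png

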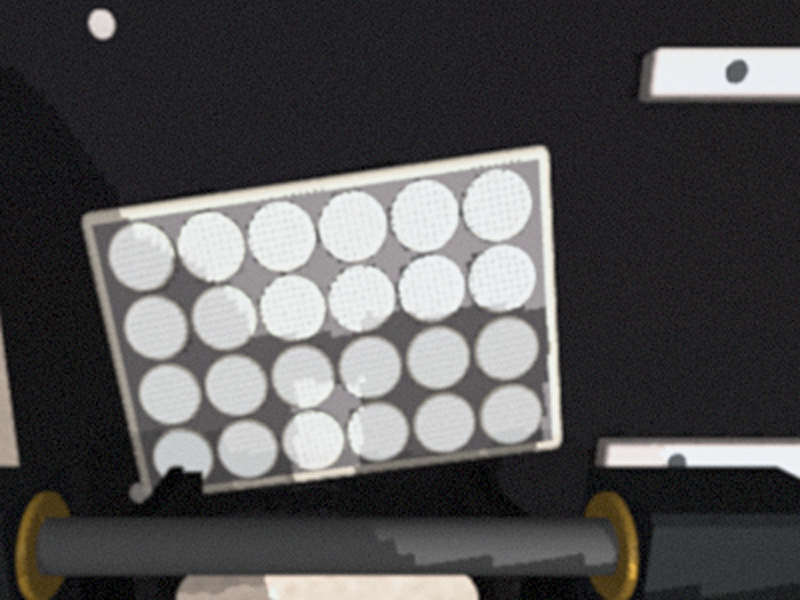

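```bash
python3 -c "
from h import *
f=np.load('pics/wrist2.npz');K,T=f['K'],f['T']
def L(uv,z):
    w=back(uv,z,K,T)-M;return np.round(np.c_[w@ex*1e3-30,w@ey*1e3],1).tolist()
c=lambda *a:[(x/2+110,y/2) for x,y in a]
print('plate',L(c((83,216),(548,148),(560,446),(143,492)),.079))
print('rails',L(c((655,48),(645,100),(608,440)),.068))
print('finger', L(c((205,480),),.079),L(c((165,480),),.079))
"
```

```text
plate [[-184.5, 19.2], [-60.0, 36.1], [-49.0, -46.3], [-174.4, -61.1]]
rails [[-29.9, 62.7], [-30.9, 49.9], [-29.8, -47.9]]
finger [[-155.3, -57.2]] [[-167.4, -57.2]]
```

```bash
python3 -c "
from h import *
f=np.load('pics/wrist2.npz');K,T,d,im=f['K'],f['T'],f['d'],f['im']
v,u=np.mgrid[200:260:4,150:240:6]
P=(np.c_[u.ravel(),v.ravel(),np.ones(u.size)]@np.linalg.inv(K).T*d[v,u].reshape(-1,1))@T[:3,:3].T+T[:3,3]-M
X=(P@ex*1e3-30).reshape(u.shape);Y=(P@ey*1e3).reshape(u.shape);Z=(P[:,2]*1e3).reshape(u.shape)
for i in range(u.shape[0]): print(v[i,0],' '.join('%d,%d,%d'%(X[i,j],Y[i,j],Z[i,j]) for j in range(u.shape[1])))
cv2.imwrite('pics/w2y.png',cv2.resize(im[200:275,140:400],None,fx=3,fy=6,interpolation=cv2.INTER_CUBIC)*2)
a=shot('scene','2')[0];cv2.imwrite('pics/s2z.png',cv2.resize(a[150:320,250:430],None,fx=3.4,fy=3.4,interpolation=cv2.INTER_CUBIC))
"
```

```text
200 -198,-36,0 -194,-36,0 -190,-36,0 -186,-36,0 -176,-32,19 -172,-32,19 -168,-31,22 -164,-31,22 -161,-31,22 -158,-31,22 -155,-31,20 -151,-31,21 -147,-31,22 -144,-31,22 -141,-31,21
204 -199,-39,0 -195,-39,0 -191,-39,0 -187,-39,0 -176,-34,18 -173,-34,19 -168,-33,22 -165,-33,21 -161,-33,22 -158,-33,21 -155,-34,19 -151,-34,20 -147,-33,23 -144,-33,22 -140,-33,23
208 -199,-42,0 -195,-42,0 -191,-42,0 -187,-42,0 -176,-36,19 -172,-36,20 -168,-36,22 -165,-36,22 -161,-36,22 -158,-36,20 -155,-37,18 -151,-36,20 -148,-36,19 -144,-36,20 -141,-36,19
212 -199,-44,0 -195,-44,0 -191,-44,0 -187,-44,0 -184,-45,-1 -173,-39,19 -169,-39,19 -166,-39,18 -162,-39,19 -159,-39,20 -155,-39,18 -152,-39,19 -148,-39,18 -144,-38,22 -141,-38,21
216 -199,-47,0 -195,-47,0 -191,-47,0 -188,-47,0 -183,-47,0 -173,-42,18 -169,-41,20 -166,-41,19 -162,-40,22 -158,-41,21 -155,-41,21 -152,-41,20 -148,-41,21 -144,-40,22 -141,-41,21
220 -200,-50,0 -195,-50,0 -191,-50,0 -188,-50,0 -184,-50,0 -173,-44,19 -170,-44,19 -165,-43,22 -162,-43,22 -158,-43,22 -155,-43,22 -152,-44,19 -148,-43,21 -144,-43,22 -141,-43,21
224 -200,-53,0 -196,-5
[... 874 characters left out ...]
44 -201,-67,0 -197,-67,0 -193,-67,0 -189,-67,0 -185,-67,0 -180,-66,1 -171,-59,19 -158,-47,50 -157,-49,44 -153,-48,46 -153,-52,36 -153,-59,18 -149,-59,18 -149,-67,0 -145,-67,0
248 -202,-70,0 -198,-70,0 -193,-70,0 -190,-70,0 -185,-70,0 -181,-70,0 -160,-47,54 -157,-47,54 -155,-48,51 -153,-49,49 -152,-54,37 -157,-70,0 -153,-70,0 -149,-69,0 -145,-70,0
252 -202,-73,0 -198,-73,0 -194,-73,0 -190,-73,0 -186,-73,0 -161,-47,60 -159,-47,59 -157,-48,57 -154,-48,57 -153,-51,49 -153,-57,36 -157,-72,0 -153,-73,-1 -149,-73,0 -145,-73,0
256 -202,-75,0 -198,-75,0 -194,-76,0 -190,-76,0 -163,-47,63 -160,-47,64 -158,-48,62 -156,-49,60 -153,-49,59 -153,-53,50 -152,-58,38 -157,-75,0 -153,-76,0 -149,-76,0 -145,-76,0
```

View pics/s2z.png

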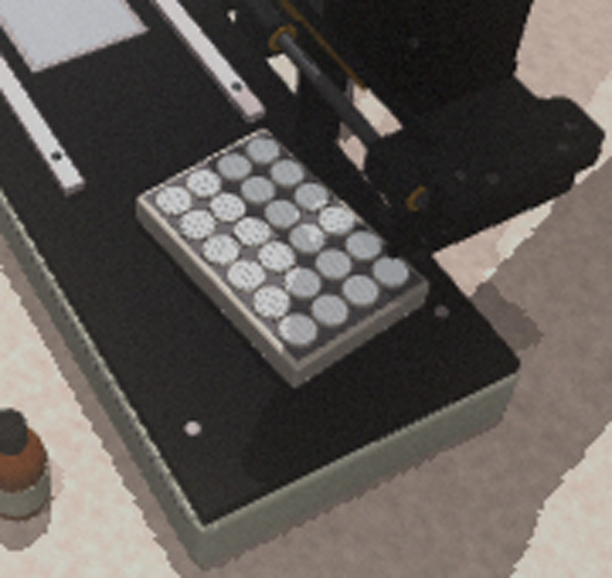

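View pics/w2y.png

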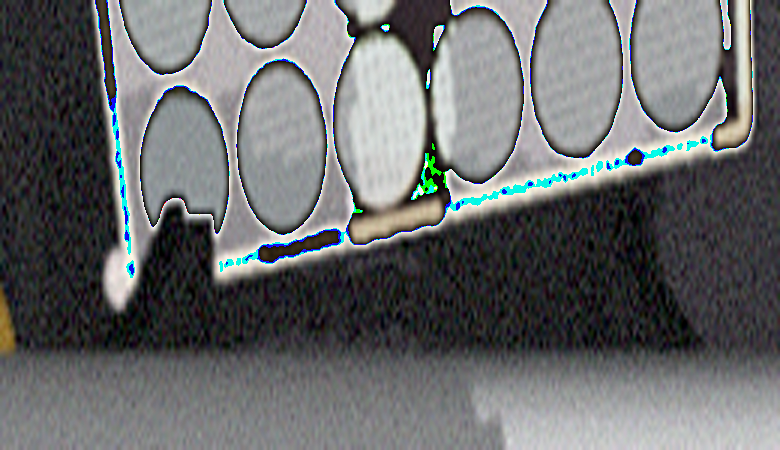

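```bash
python3 -c "
from h import *
import bench;print(bench.tip_extent, bench.tip_extent() if callable(bench.tip_extent) else '')
f=np.load('pics/wrist2.npz');K,T,d,im=f['K'],f['T'],f['d'],f['im']
v,u=np.mgrid[0:420,0:560]
P=(np.c_[u.ravel(),v.ravel(),np.ones(u.size)]@np.linalg.inv(K).T*d[v,u].reshape(-1,1))@T[:3,:3].T+T[:3,3]-M
X=(P@ex*1e3+117.9-30).reshape(u.shape);Y=(P@ey*1e3+59.4).reshape(u.shape);Z=(P[:,2]*1e3).reshape(u.shape)
print(T[:3,3])
for uu in (168,180,192,196,200,204,210,273,340,346,352,370,380):
  print(uu,' '.join('%d:%d,%d,%d'%(vv,X[vv,uu],Y[vv,uu],Z[vv,uu]) for vv in range(228,420,10)))
f=np.load('pics/scene2.npz');K,T,d,im=f['K'],f['T'],f['d'],f['im']
v,u=np.mgrid[0:420,0:560]
P=(np.c_[u.ravel(),v.ravel(),np.ones(u.size)]@np.linalg.inv(K).T*d[v,u].reshape(-1,1))@T[:3,:3].T+T[:3,3]-M
X=(P@ex*1e3+117.9-30).reshape(u.shape);Y=(P@ey*1e3+59.4).reshape(u.shape);Z=(P[:,2]*1e3).reshape(u.shape)
for vv in range(170,232,4): print(vv,' '.join('%d:%d,%d,%d'%(uu,X[vv,uu],Y[vv,uu],Z[vv,uu]) for uu in range(334,382,4)))
cv2.imwrite('pics/s2y.png',np.clip(cv2.resize(im[145:245,320:430],None,fx=6,fy=6,interpolation=cv2.INTER_CUBIC)*2.5,0,255).astype(np.uint8))
"
```

```text
0.017 
[ 0.56977947 -0.00244804  0.25367767]
168 228:-70,3,0 238:-71,-3,0 248:-72,-11,0 258:-29,33,114 268:-27,33,119 278:-28,29,118 288:-39,10,89 298:-39,7,92 308:-39,3,92 318:-39,0,93 328:-23,26,134 338:-22,26,138 348:-20,26,141 358:-20,25,143 368:-19,25,146 378:-19,25,147 388:-17,26,150 398:-17,25,152 408:0,69,193 418:0,69,193
180 228:-56,9,17 238:-63,-3,0 248:-63,-10,0 258:-26,33,114 268:-25,32,118 278:-24,30,119 288:-38,5,81 298:-38,0,80 308:-39,-4,80 318:-39,-8,81 328:-20,26,135 338:-19,26,138 348:-18,26,141 358:-17,26,144 368:-17,25,146 378:-16,27,149 388:-15,26,150 398:-15,26,153 408:0,69,193 418:0,69,193
192 228:-48,11,22 238:-43,11,41 248:-39,11,54 258:-22,33,114 268:-21,32,119 278:-21,30,119 288:-34,2,75 298:-34,-1,76 308:-35,-6,77 318:-77,-106,-59 328:-17,26,135 338:-17,25,137 348:-15,26,142 358:-15,25,143 368:-14,26,147 378:-14,26,149 388:-13,26,151 398:0,69,193 408:0,69,193 418:0,69,193
196 228:-46,10,22 238:-41,12,41 248:-38,10,50 258:-21,34,115 268:-20,32,119 278:-21,29,117 288:-35,-1,69 298:-35,-5,70 308:-73,-96,-60 318:-74,-106,-59 328:-16,26,134 338:-16,25,137 348:
[... 4695 characters left out ...]
8,118 378:-84,38,125
218 334:3,41,19 338:0,36,21 342:-3,29,20 346:-6,23,20 350:-10,18,21 354:-13,12,21 358:-17,7,22 362:-6,-12,-1 366:-38,11,49 370:-41,5,48 374:-79,38,110 378:-85,36,116
222 334:-4,46,21 338:-8,41,22 342:-12,36,23 346:-13,28,19 350:-16,22,19 354:-20,17,22 358:-23,11,21 362:-25,4,19 366:-42,12,43 370:-42,3,38 374:-80,37,103 378:-84,33,105
226 334:-12,51,21 338:-14,44,19 342:-17,38,19 346:-21,34,22 350:-24,28,22 354:-25,20,18 358:-31,16,22 362:-33,10,21 366:-36,4,22 370:-27,-14,0 374:-31,-19,0 378:-2,-63,-61
230 334:-18,55,20 338:-21,49,21 342:-25,44,21 346:-27,37,20 350:-31,32,21 354:-33,26,20 358:-36,20,20 362:-40,15,21 366:-44,10,22 370:-44,1,18 374:-37,-15,-1 378:-40,-21,0
```

View pics/s2y.png

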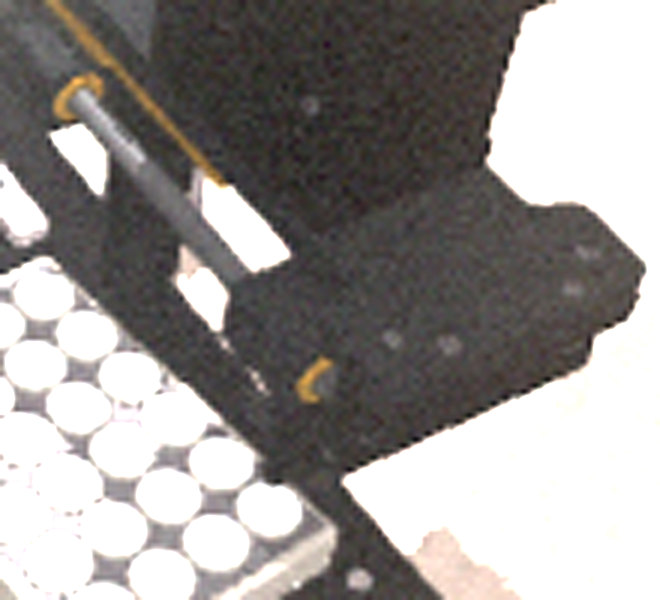

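The fingers have not touched the plate. Both cameras' depth puts the fingertips about 34 mm above the deck, roughly 30 mm higher than tip_extent implies. I'll back off and measure that before descending.

send_rows(steps=[[0,0,0,-0.005,0,0,-0.6],[0,0,0,-0.005,0,0,-0.6],[0,0,0,-0.005,0,0,-0.6],[0,0,0,-0.005,0,0,-0.6],[0,0,0,-0.003,0,0,-0.6],[0,0,0,0,0,0.003,-0.6],[0,0,0,0,0,0.003,-0.6],[0,0,0,0,0,0.003,-0.6],[0,0,0,0,0,0,-0.6],[0,0,0,0,0,0,-0.6]])

```text
time: 6.35
ee_pos: [0.477, 0.019, 0.0723]
eef_rot: [0.994, -0.112, -0.001, -0.002]
ft_force: [-0.5, -0.1, 1.1]
width: 0.0698
```

```bash
cat >> h.py <<'E'
def fing(n,tag,box=None):
    s=st();im,d,K,T=shot(n,tag)
    q=s["ee_pos"]-M;cx,cy=q@ex,q@ey
    v,u=np.mgrid[0:420,0:560]
    P=(np.c_[u.ravel(),v.ravel(),np.ones(u.size)]@np.linalg.inv(K).T*d.reshape(-1,1))@T[:3,:3].T+T[:3,3]-M
    X=1e3*(P@ex-cx);Y=1e3*(P@ey-cy);Z=1e3*P[:,2]
    g=cv2.cvtColor(im,cv2.COLOR_BGR2GRAY).ravel()
    # histogram of Z for points in the finger footprint
    ok=(abs(Y)<13)&(abs(X)>s["width"]*500-3)&(abs(X)<s["width"]*500+18)&(d.ravel()>0)
    h,_=np.histogram(Z[ok],np.arange(-2,80,2));print("Zhist(from -2, 2mm)",h.tolist())
    return im
E
python3 -c "
from h import *
fing('wrist','3');a=fing('scene','3')
f=np.load('pics/wrist3.npz')['im']
c=cv2.resize(a[140:240,320:430],(528,480),interpolation=cv2.INTER_CUBIC);c=np.clip(c.astype(int)*2,0,255).astype(np.uint8);cv2.imwrite('pics/s3z.png',c)
"
```

```text
t 6.35 p [0.477  0.019  0.0723] lane x -117.9 y -85.1 z 12.3 mm tool x heading in lane 89.93 deg toolz [-0.001  0.005 -1.   ] F [-0.5  -0.09  1.07] w 0.0698 q7 -2.03
Zhist(from -2, 2mm) [535, 590, 2, 0, 0, 0, 0, 0, 0, 0, 0, 21, 71, 79, 82, 73, 78, 81, 83, 81, 75, 86, 78, 93, 99, 97, 98, 61, 55, 18, 35, 50, 48, 65, 71, 117, 720, 135, 114, 131]
t 6.40 p [0.4769 0.0189 0.0722] lane x -117.8 y -85.1 z 12.2 mm tool x heading in lane 89.92 deg toolz [-0.001  0.005 -1.   ] F [-0.08 -0.21 -0.24] w 0.0699 q7 -2.03
Zhist(from -2, 2mm) [86, 40, 0, 0, 0, 0, 0, 0, 0, 0, 0, 7, 13, 23, 13, 17, 20, 17, 15, 18, 18, 20, 18, 11, 20, 16, 11, 14, 12, 8, 6, 10, 7, 9, 6, 9, 14, 3, 6, 3]
```

View pics/s3z.png

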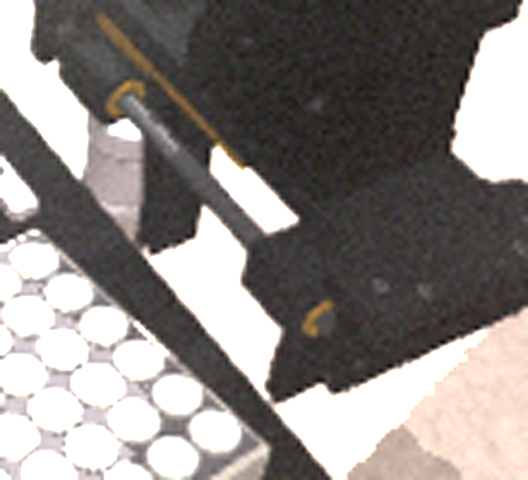

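send_rows(steps=[[0,0,0,0.001,0,0.003,-0.6],[0,0,0,0.001,0,0.003,-0.6],[0,0,0,0,0,0.003,-0.6],[0,0,0,0,0,0.003,-0.6],[0,0,0,0,0,0.003,-0.6],[0,0,0,0,0,0,-0.6],[0,0,0,0,0,0,-0.6],[0,0,0,0,0,0,-0.6],[0,0,0,0,0,0,-0.6],[0,0,0,0,0,0,-0.6]])

```text
time: 7.45
ee_pos: [0.4793, 0.0186, 0.0561]
eef_rot: [0.994, -0.112, -0.001, -0.002]
ft_force: [0.2, -0.1, -0.6]
width: 0.0699
```

```bash
python3 -c "
from h import *
b=fing('wrist','4');a=fing('scene','4')
c=cv2.resize(a[140:240,320:430],(528,480),interpolation=cv2.INTER_CUBIC);c=np.clip(c.astype(int)*2,0,255).astype(np.uint8);cv2.imwrite('pics/s4z.png',c)
"
```

```text
t 7.45 p [0.4793 0.0186 0.0561] lane x -118.0 y -82.8 z -3.9 mm tool x heading in lane 89.92 deg toolz [-0.001  0.005 -1.   ] F [ 0.18 -0.09 -0.61] w 0.0699 q7 -2.05
Zhist(from -2, 2mm) [446, 474, 1, 26, 67, 82, 80, 80, 82, 84, 72, 83, 77, 78, 86, 85, 101, 100, 96, 65, 48, 17, 40, 45, 58, 63, 75, 162, 686, 124, 111, 125, 125, 154, 177, 132, 141, 108, 119, 90]
t 7.50 p [0.4792 0.0186 0.0561] lane x -118.0 y -82.8 z -3.9 mm tool x heading in lane 89.92 deg toolz [-0.001  0.005 -1.   ] F [ 0.57 -0.38  0.22] w 0.0695 q7 -2.05
Zhist(from -2, 2mm) [73, 18, 0, 7, 17, 15, 17, 14, 12, 21, 18, 14, 13, 23, 12, 12, 15, 15, 10, 10, 10, 9, 9, 12, 5, 9, 8, 10, 11, 4, 2, 4, 4, 2, 3, 5, 3, 3, 1, 2]
```

View pics/s4z.png

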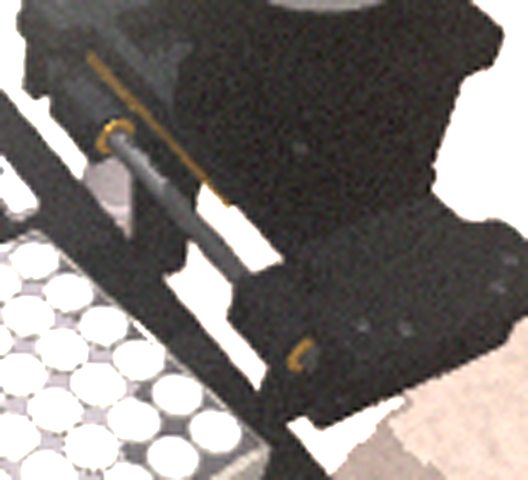

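The tips are now 4–5 mm above the deck in both cameras, with no force reading. Now the slow square-up push.

send_rows(steps=[[0,0,0,0.002,0,0,-0.6],[0,0,0,0.002,0,0,-0.6],[0,0,0,0.002,0,0,-0.6],[0,0,0,0.002,0,0,-0.6],[0,0,0,0.0015,0,0,-0.6],[0,0,0,0.0015,0,0,-0.6],[0,0,0,0.0015,0,0,-0.6],[0,0,0,0.0015,0,0,-0.6],[0,0,0,0.0015,0,0,-0.6],[0,0,0,0.0015,0,0,-0.6]])

```text
time: 8.55
ee_pos: [0.4963, 0.0156, 0.0559]
eef_rot: [0.994, -0.111, -0.002, -0.003]
ft_force: [-1.7, 1.6, 1.2]
width: 0.0699
```

```bash
python3 -c "
from h import *
b=fing('wrist','5')
cv2.imwrite('pics/w5z.png',cv2.resize(b[0:290,110:510],None,fx=2,fy=2,interpolation=cv2.INTER_CUBIC))
"
```

```text
t 8.55 p [0.4963 0.0156 0.0559] lane x -118.9 y -65.5 z -4.1 mm tool x heading in lane 90.00 deg toolz [-0.003  0.006 -1.   ] F [-1.65  1.59  1.16] w 0.0699 q7 -2.05
Zhist(from -2, 2mm) [268, 272, 0, 21, 53, 57, 50, 66, 72, 86, 100, 87, 83, 83, 71, 95, 104, 98, 94, 65, 41, 20, 36, 46, 63, 71, 62, 218, 642, 125, 119, 121, 137, 161, 172, 134, 116, 115, 111, 81]
```

View pics/w5z.png

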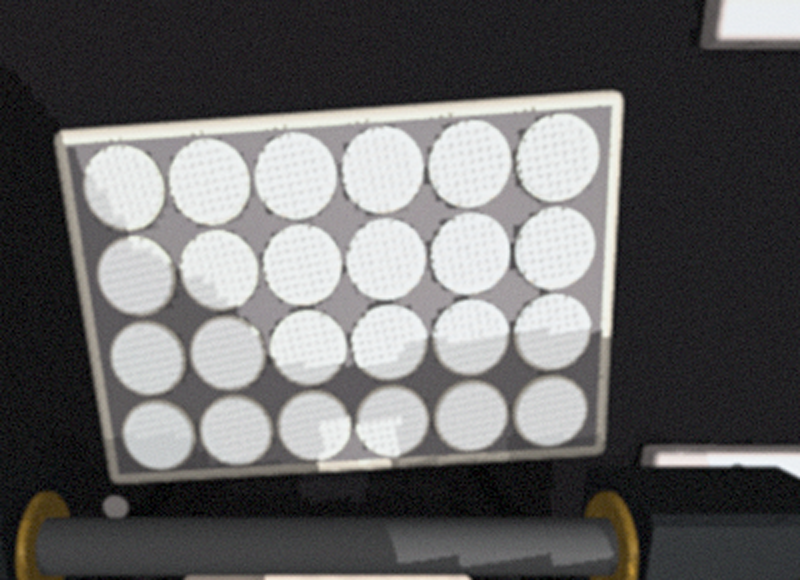

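Plate is being rotated as intended: its far-edge slope in the crop (60,135)→(620,95) is smaller. I'll continue to y = -53.5.

send_rows(steps=[[0,0,0,0.0015,0,0,-0.6],[0,0,0,0.0015,0,0,-0.6],[0,0,0,0.0015,0,0,-0.6],[0,0,0,0.0015,0,0,-0.6],[0,0,0,0.0015,0,0,-0.6],[0,0,0,0.0015,0,0,-0.6],[0,0,0,0.001,0,0,-0.6],[0,0,0,0.001,0,0,-0.6],[0,0,0,0,0,0,-0.6],[0,0,0,0,0,0,-0.6]])

```text
time: 9.6
ee_pos: [0.5077, 0.0127, 0.0558]
eef_rot: [0.994, -0.111, -0.002, -0.003]
ft_force: [-3.3, 0.8, 1.7]
width: 0.0695
```

```bash
python3 -c "
from h import *
b=fing('wrist','6')
cv2.imwrite('pics/w6z.png',cv2.resize(b[0:290,110:510],None,fx=2,fy=2,interpolation=cv2.INTER_CUBIC))
"
```

```text
t 9.60 p [0.5077 0.0127 0.0558] lane x -118.6 y -53.7 z -4.2 mm tool x heading in lane 89.97 deg toolz [-0.004  0.006 -1.   ] F [-3.34  0.77  1.66] w 0.0695 q7 -2.06
Zhist(from -2, 2mm) [154, 167, 0, 8, 30, 34, 24, 45, 61, 94, 117, 85, 77, 73, 75, 101, 95, 95, 106, 58, 39, 18, 44, 47, 56, 56, 70, 227, 641, 127, 113, 129, 134, 158, 168, 134, 127, 111, 99, 94]
```

View pics/w6z.png

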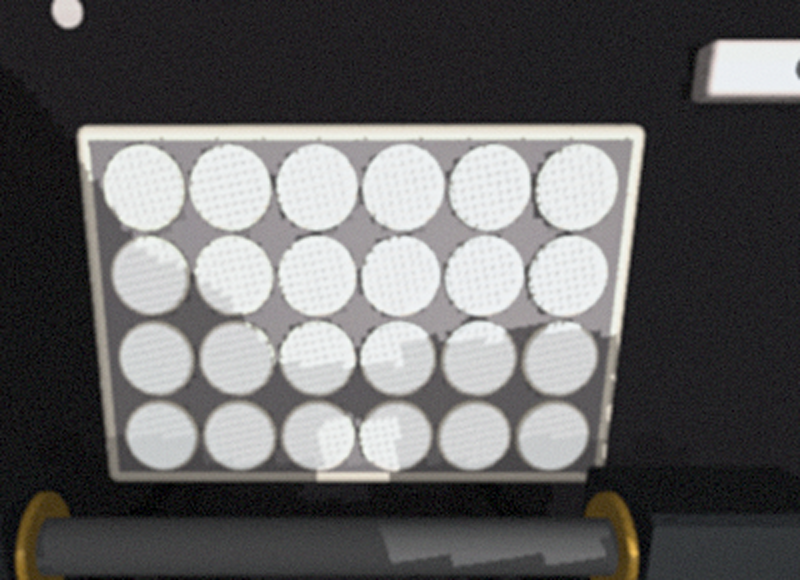

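```bash
python3 -c "
from h import *
f=np.load('pics/wrist6.npz');K,T=f['K'],f['T']
def L(uv,z):
    w=back(uv,z,K,T)-M;return np.round(np.c_[w@ex*1e3-30,w@ey*1e3],1).tolist()
c=lambda *a:[(x/2+110,y/2) for x,y in a]
print('plate',L(c((78,126),(644,126),(590,481),(112,481)),.079))
print('rails',L(c((713,40),(706,95),(800,96)),.068))
"
```

```text
plate [[-174.2, 42.6], [-48.7, 42.4], [-51.5, -41.4], [-174.3, -41.6]]
rails [[-30.1, 62.6], [-29.9, 51.0], [-7.9, 50.8]]
```

Plate is flush with the lane (far edge y 42.6/42.4, near -41.4/-41.6, rear edge x ≈ -174.5). Now I'll retreat, lift, and turn the gripper behind the plate.

send_rows(steps=[[0,0,0,-0.003,0,0,-0.6],[0,0,0,-0.005,0,0,-0.6],[0,0,0,-0.006,0,0,-0.6],[0,0,0,-0.006,0,-0.01,-0.6],[0,0,0,0,0,-0.025,-0.6],[0,0,0,0,0,-0.03,-0.6],[0,0,-8,0,0,-0.02,-0.3],[0,0,-8,0,0,0,0],[0,0,-8,0,0,0,0],[0,0,-8,0,0,0,0]])

```text
time: 10.65
ee_pos: [0.4856, 0.0172, 0.149]
eef_rot: [0.984, 0.176, 0.001, -0.001]
ft_force: [-0.8, -0.1, 0.1]
width: 0.0474
```

send_rows(steps=[[0,0,-8,0,0,0,0],[0,0,-8,0,0,0,0],[0,0,-8,0,0,0,0],[0,0,-8,0,0,0,0],[0,0,-8,0,0,0,0],[0,0,-8,0,0,0,0],[0,0,-8,0,0,0,0],[0,0,0,0.02,0.02,0,0],[0,0,0,0.02,0.02,0,0],[0,0,0,0,0,0,0]])

```text
time: 11.65
ee_pos: [0.531, 0.0497, 0.1575]
eef_rot: [0.771, 0.637, 0.003, 0.005]
ft_force: [-0.0, 0.1, -0.3]
width: 0.0433
```

```bash
python3 -c "
from h import *
st();a=shot('top','7')[0];b=shot('wrist','7')[0]
cv2.imwrite('pics/c7.png',cv2.resize(np.hstack([a[120:330,140:340],b[::2,::2]]),None,fx=1.65,fy=1.65))"
```

```text
t 11.65 p [0.531  0.0497 0.1575] lane x -159.8 y -39.1 z 97.5 mm tool x heading in lane -178.10 deg toolz [ 0.01  -0.004 -1.   ] F [-0.01  0.06 -0.34] w 0.0433 q7 -0.52
```

View pics/c7.png

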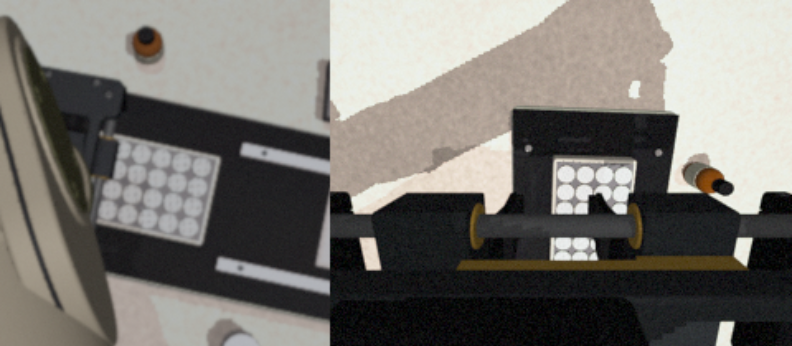

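send_rows(steps=[[0,0,1.9,0.01,0.01,0,0],[0,0,0,0.01,0.01,0,0],[0,0,0,0.01,0.01,0,0],[0,0,0,0.008,0.009,0,0],[0,0,0,0,0,0,0],[0,0,0,0,0,0.015,0],[0,0,0,0,0,0.015,0],[0,0,0,0,0,0.015,0],[0,0,0,0,0,0,0],[0,0,0,0,0,0,0]])

```text
time: 12.75
ee_pos: [0.5735, 0.0727, 0.1082]
eef_rot: [0.782, 0.623, -0.001, 0.006]
ft_force: [0.4, 0.5, 0.0]
width: 0.0433
```

```bash
python3 -c "
from h import *
st();a=shot('top','8')[0]
cv2.imwrite('pics/t8.png',cv2.resize(a[160:330,140:400],None,fx=3,fy=3,interpolation=cv2.INTER_CUBIC))"
```

```text
t 12.75 p [0.5735 0.0727 0.1082] lane x -191.5 y -2.8 z 48.2 mm tool x heading in lane 179.83 deg toolz [ 0.005 -0.01  -1.   ] F [0.41 0.55 0.  ] w 0.0433 q7 -0.66
```

View pics/t8.png

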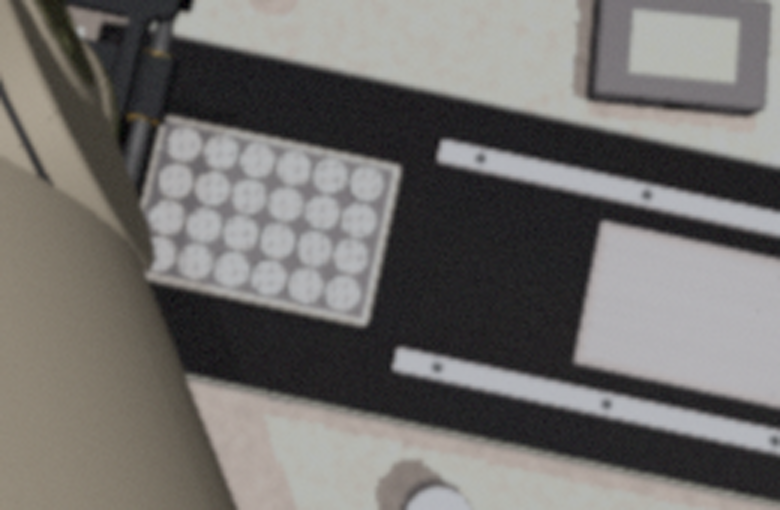

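```bash
cat >> h.py <<'E'
def topL(uv,z,tag,sc,off):
    f=np.load(f'pics/top{tag}.npz');K,T=f['K'],f['T']
    uv=np.array(uv,float)/sc+np.array(off);w=back(uv,z,K,T)-M;return np.round(np.c_[w@ex*1e3-30,w@ey*1e3],1).tolist()
E
python3 -c "
from h import *
print(topL([(168,117),(401,163),(366,327),(150,283)],.079,'8',3,(140,160)))
print(topL([(440,139),(436,161),(398,347),(392,370)],.068,'8',3,(140,160)))"
```

```text
[[-170.0, 40.3], [-46.6, 42.7], [-46.4, -43.9], [-159.1, -45.4]]
[[-29.0, 61.0], [-28.7, 49.1], [-27.8, -50.3], [-28.4, -62.5]]
```

send_rows(steps=[[0,0,0,0.005,0.003,0,0],[0,0,0,0.003,0,0.005,0],[0,0,0,0,0,0.01,0],[0,0,0,0,0,0.01,0],[0,0,0,0,0,0.01,0],[0,0,0,0,0,0.005,0],[0,0,0,0,0,0.005,0],[0,0,0,0,0,0.003,0],[0,0,0,0,0,0,0],[0,0,0,0,0,0,0]])

```text
time: 13.8
ee_pos: [0.5793, 0.0799, 0.0565]
eef_rot: [0.782, 0.623, -0.001, 0.006]
ft_force: [-1.0, -0.0, 0.3]
width: 0.0434
```

```bash
python3 -c "
from h import *
fing('wrist','9');a=fing('scene','9')
cv2.imwrite('pics/s9z.png',cv2.resize(a[150:320,240:440],None,fx=3.5,fy=3.5,interpolation=cv2.INTER_CUBIC))"
```

```text
t 13.80 p [0.5793 0.0799 0.0565] lane x -199.9 y 1.2 z -3.5 mm tool x heading in lane 179.83 deg toolz [ 0.006 -0.01  -1.   ] F [-0.99 -0.03  0.29] w 0.0434 q7 -0.71
Zhist(from -2, 2mm) [173, 154, 78, 71, 74, 74, 99, 88, 86, 159, 437, 63, 0, 0, 0, 0, 0, 0, 0, 0, 0, 0, 0, 0, 0, 0, 0, 0, 0, 0, 0, 0, 0, 0, 0, 0, 0, 0, 0, 0]
t 13.85 p [0.5793 0.0799 0.0566] lane x -199.8 y 1.3 z -3.4 mm tool x heading in lane 179.82 deg toolz [ 0.006 -0.01  -1.   ] F [0.53 0.49 0.25] w 0.0435 q7 -0.71
Zhist(from -2, 2mm) [10, 6, 0, 0, 0, 0, 0, 0, 0, 0, 0, 2, 2, 0, 0, 0, 0, 0, 0, 0, 0, 0, 0, 0, 0, 0, 0, 0, 0, 0, 0, 0, 0, 0, 0, 0, 0, 0, 0, 0]
```

View pics/s9z.png

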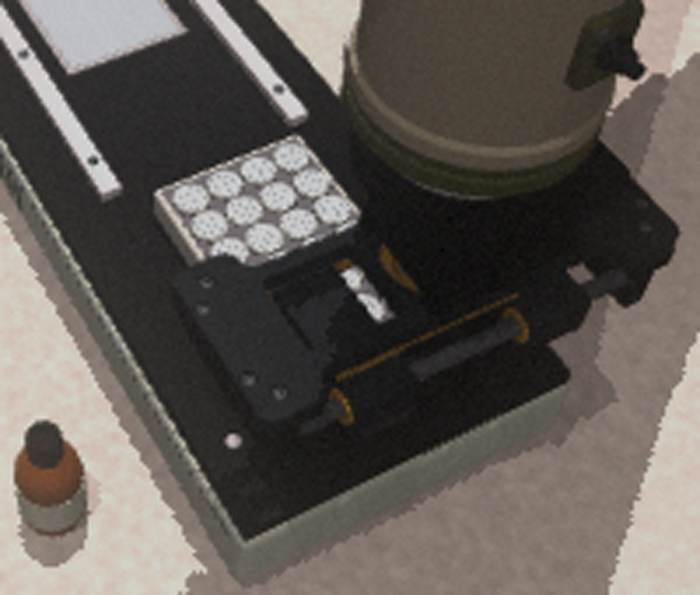

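send_rows(steps=[[0,0,0,-0.002,-0.001,0,0],[0,0,0,-0.002,0,0,0],[0,0,0,-0.002,0,0,0],[0,0,0,-0.002,0,0,0],[0,0,0,-0.002,0,0,0],[0,0,0,-0.0015,0,0,0],[0,0,0,-0.0015,0,0,0],[0,0,0,-0.0015,0,0,0],[0,0,0,-0.0015,0,0,0],[0,0,0,-0.0015,0,0,0]])

```text
time: 14.9
ee_pos: [0.5746, 0.0624, 0.0578]
eef_rot: [0.782, 0.623, 0.0, 0.006]
ft_force: [0.1, 1.9, -1.8]
width: 0.0434
```

```bash
python3 -c "
from h import *
st()"
```

```text
t 14.90 p [0.5746 0.0624 0.0578] lane x -181.7 y 0.6 z -2.2 mm tool x heading in lane 179.85 deg toolz [ 0.008 -0.009 -1.   ] F [ 0.08  1.94 -1.79] w 0.0434 q7 -0.67
```

send_rows(steps=[[0,0,0,-0.002,0,0.0003,0],[0,0,0,-0.002,0,0.0003,0],[0,0,0,-0.002,0,0.0003,0],[0,0,0,-0.002,0,0.0003,0],[0,0,0,-0.002,0,0.0003,0],[0,0,0,-0.002,0,0.0002,0],[0,0,0,-0.002,0,0.0002,0],[0,0,0,-0.002,0,0.0002,0],[0,0,0,-0.002,0,0.0002,0],[0,0,0,-0.002,0,0.0002,0]])

```text
time: 15.9
ee_pos: [0.5716, 0.0444, 0.0571]
eef_rot: [0.781, 0.624, 0.003, 0.006]
ft_force: [-0.2, 3.6, 2.6]
width: 0.0435
```

```bash
python3 -c "
from h import *
st();a=shot('top','10')[0]
cv2.imwrite('pics/t10.png',cv2.resize(a[160:330,140:400],None,fx=3,fy=3,interpolation=cv2.INTER_CUBIC))"
```

```text
t 15.90 p [0.5716 0.0444 0.0571] lane x -163.6 y 1.6 z -2.9 mm tool x heading in lane 179.98 deg toolz [ 0.013 -0.005 -1.   ] F [-0.24  3.58  2.59] w 0.0435 q7 -0.63
```

View pics/t10.png

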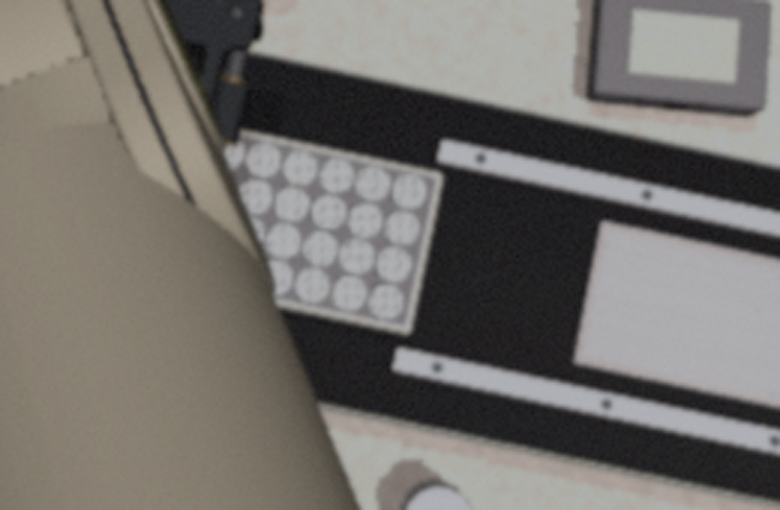

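```bash
python3 -c "
from h import *
print(topL([(242,131),(441,172),(411,333),(280,302)],.079,'10',3,(140,160)))"
```

```text
[[-130.9, 41.3], [-25.3, 42.5], [-23.2, -42.1], [-92.1, -40.8]]
```

send_rows(steps=[[0.15,0,0,-0.0025,-0.0002,0.0002,0],[0.15,0,0,-0.0025,-0.0002,0.0002,0],[0.15,0,0,-0.0025,-0.0002,0.0002,0],[0.15,0,0,-0.0025,-0.0002,0.0002,0],[0.15,0,0,-0.0025,-0.0002,0.0002,0],[0,0,0,-0.0025,-0.0002,0.0002,0],[0,0,0,-0.0025,-0.0002,0.0002,0],[0,0,0,-0.0025,-0.0002,0.0002,0],[0,0,0,-0.0025,-0.0002,0.0002,0],[0,0,0,-0.0025,-0.0002,0.0002,0]])

```text
time: 16.95
ee_pos: [0.5635, 0.0178, 0.0549]
eef_rot: [0.781, 0.624, -0.001, 0.001]
ft_force: [1.5, 4.0, 2.3]
width: 0.0437
```

```bash
python3 -c "
from h import *
st();a=shot('top','11')[0]
cv2.imwrite('pics/t11.png',cv2.resize(a[160:330,200:460],None,fx=3,fy=3,interpolation=cv2.INTER_CUBIC))"
```

```text
t 16.95 p [0.5635 0.0178 0.0549] lane x -135.8 y -0.4 z -5.1 mm tool x heading in lane 179.95 deg toolz [-0.001 -0.003 -1.   ] F [1.51 3.98 2.28] w 0.0437 q7 -0.58
```

View pics/t11.png

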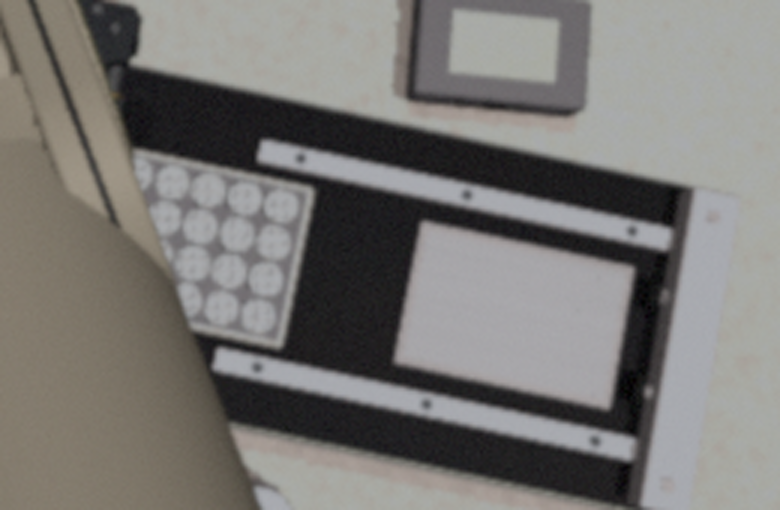

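send_rows(steps=[[0,0,0,-0.0005,0,-0.001,0],[0,0,0,-0.002,0,-0.0007,0],[0,0,0,-0.0025,0,0,0],[0,0,0,-0.0025,0,0,0],[0,0,0,-0.0025,0,0,0],[0,0,0,-0.0025,0,0,0],[0,0,0,-0.0025,0,0,0],[0,0,0,-0.0025,0,0,0],[0,0,0,-0.0025,0,0,0],[0,0,0,-0.0025,0,0,0]])

```text
time: 18.0
ee_pos: [0.5565, -0.0078, 0.0556]
eef_rot: [0.782, 0.623, -0.003, 0.0]
ft_force: [0.5, 1.8, 0.4]
width: 0.044
```

```bash
python3 -c "
from h import *
print(topL([(133,148),(315,186),(283,348),(190,328)],.079,'11',3,(200,160)))
st();a=shot('top','12')[0];b=shot('wrist','12')[0]
cv2.imwrite('pics/t12.png',cv2.resize(a[160:330,200:460],None,fx=3,fy=3,interpolation=cv2.INTER_CUBIC))"
```

```text
[[-93.0, 40.5], [3.7, 41.4], [4.5, -43.9], [-44.2, -44.0]]
t 18.00 p [ 0.5565 -0.0078  0.0556] lane x -109.3 y -1.6 z -4.4 mm tool x heading in lane 179.88 deg toolz [-0.005 -0.004 -1.   ] F [0.47 1.79 0.44] w 0.0440 q7 -0.53
```

View pics/t12.png

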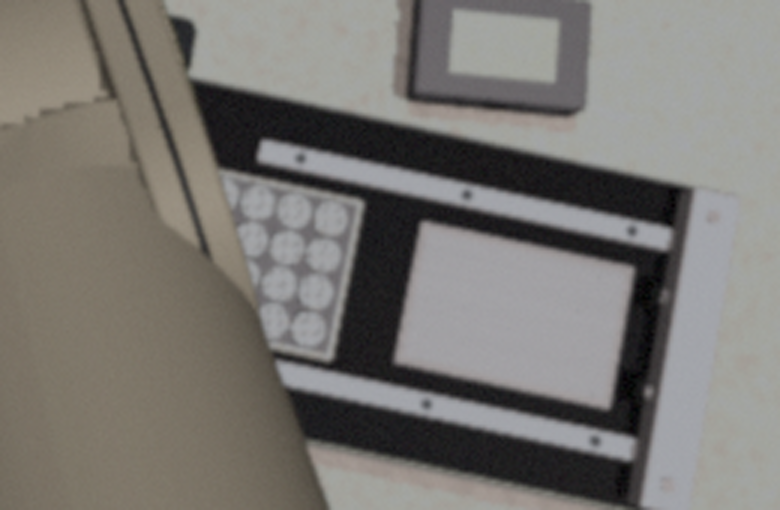

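View pics/wrist12.png

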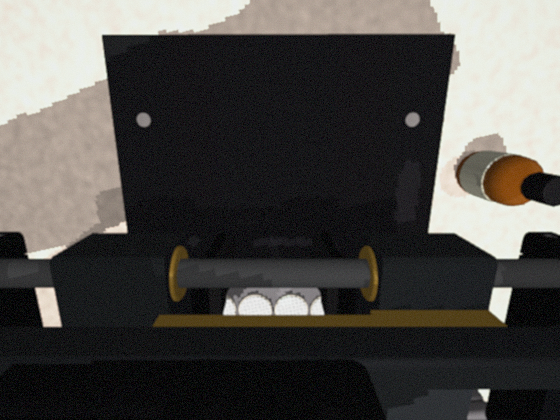

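```bash
python3 -c "
from h import *
print(topL([(232,173),(363,200),(332,361),(290,352)],.079,'12',3,(200,160)))
print(topL([(258,162),(670,250),(284,362),(640,436)],.068,'12',3,(200,160)))"
```

```text
[[-39.9, 38.8], [29.7, 39.5], [30.4, -45.1], [8.4, -45.1]]
[[-27.5, 48.8], [195.4, 49.7], [7.3, -50.6], [196.3, -49.0]]
```

send_rows(steps=[[0,0,0,-0.0025,0.0002,0,0],[0,0,0,-0.0025,0.0002,0,0],[0,0,0,-0.0025,0.0002,0,0],[0,0,0,-0.0025,0.0002,0,0],[0,0,0,-0.0025,0.0002,0,0],[0,0,0,-0.0025,0.0002,0,0],[0,0,0,-0.0025,0.0002,0,0],[0,0,0,-0.0025,0.0002,0,0],[0,0,0,-0.0025,0.0002,0,0],[0,0,0,-0.0025,0.0002,0,0]])

```text
time: 19.1
ee_pos: [0.5523, -0.0348, 0.0556]
eef_rot: [0.782, 0.623, -0.004, 0.0]
ft_force: [0.7, 2.5, 0.9]
width: 0.0437
```

```bash
python3 -c "
from h import *
st()"
```

```text
t 19.10 p [ 0.5523 -0.0348  0.0556] lane x -82.1 y 0.3 z -4.4 mm tool x heading in lane 179.87 deg toolz [-0.005 -0.005 -1.   ] F [0.68 2.46 0.95] w 0.0437 q7 -0.48
```

send_rows(steps=[[0,0,0,-0.0025,0.0001,0,0],[0,0,0,-0.0025,0.0001,0,0],[0,0,0,-0.0025,0.0001,0,0],[0,0,0,-0.0025,0.0001,0,0],[0,0,0,-0.0025,0.0001,0,0],[0,0,0,-0.0025,0.0001,0,0],[0,0,0,-0.0025,0.0001,0,0],[0,0,0,-0.0025,0.0001,0,0],[0,0,0,-0.0025,0.0001,0,0],[0,0,0,-0.0025,0.0001,0,0]])

```text
time: 20.1
ee_pos: [0.5471, -0.0619, 0.0556]
eef_rot: [0.782, 0.623, -0.004, 0.0]
ft_force: [0.4, 1.4, 0.2]
width: 0.0434
```

```bash
python3 -c "
from h import *
st();a=shot('top','14')[0]
cv2.imwrite('pics/t14.png',cv2.resize(a[160:330,200:460],None,fx=3,fy=3,interpolation=cv2.INTER_CUBIC))"
```

```text
t 20.10 p [ 0.5471 -0.0619  0.0556] lane x -54.4 y 1.1 z -4.4 mm tool x heading in lane 179.86 deg toolz [-0.006 -0.005 -1.   ] F [0.45 1.36 0.23] w 0.0434 q7 -0.42
```

View pics/t14.png

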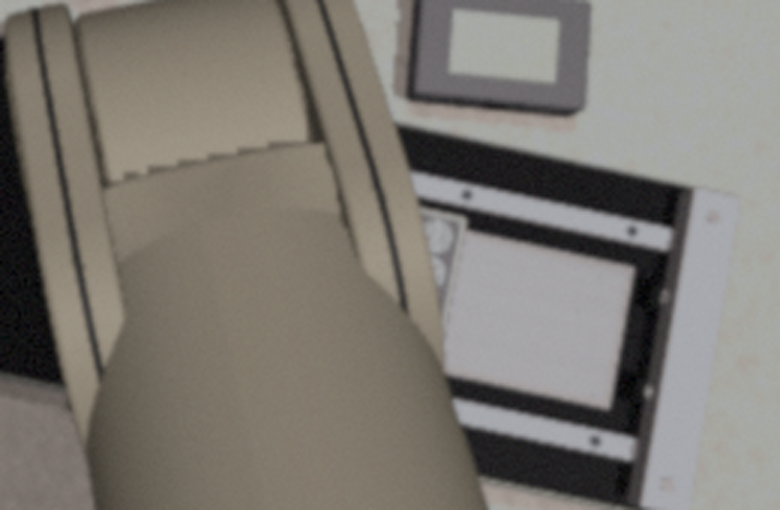

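```bash
python3 -c "
from h import *
print(topL([(467,216),(424,208)],.079,'14',3,(200,160)))
a=shot('scene','14')[0]
cv2.imwrite('pics/s14.png',cv2.resize(a[90:270,190:390],None,fx=3.3,fy=3.3,interpolation=cv2.INTER_CUBIC))"
```

```text
[[84.4, 42.9], [61.7, 42.2]]
```

View pics/s14.png

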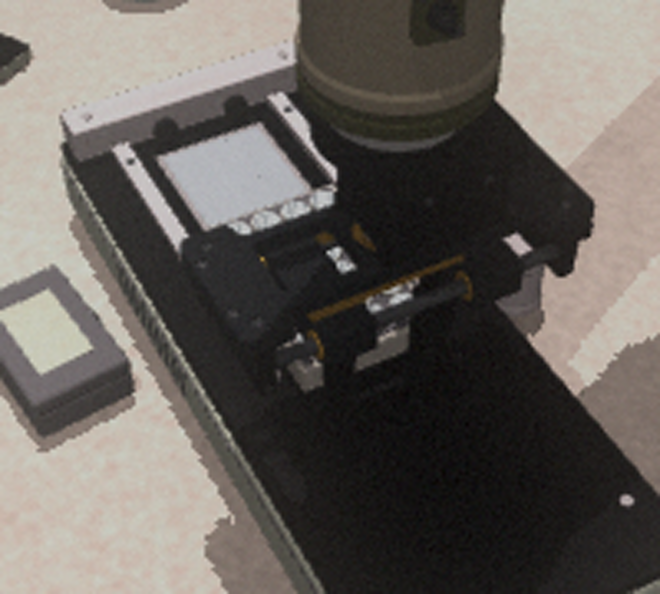

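send_rows(steps=[[0,0,0,-0.0025,0,0,0],[0,0,0,-0.0025,0,0,0],[0,0,0,-0.0025,0,0,0],[0,0,0,-0.0025,0,0,0],[0,0,0,-0.0025,0,0,0],[0,0,0,-0.0025,0,0,0],[0,0,0,-0.0025,0,0,0],[0,0,0,-0.0025,0,0,0],[0,0,0,-0.0025,0,0,0],[0,0,0,-0.0025,0,0,0]])

```text
time: 21.2
ee_pos: [0.5408, -0.0884, 0.0556]
eef_rot: [0.782, 0.623, -0.004, -0.0]
ft_force: [1.3, 1.0, -0.0]
width: 0.0434
```

```bash
python3 -c "
from h import *
st()"
```

```text
t 21.20 p [ 0.5408 -0.0884  0.0556] lane x -27.3 y 0.9 z -4.4 mm tool x heading in lane 179.86 deg toolz [-0.006 -0.005 -1.   ] F [ 1.35  1.   -0.03] w 0.0434 q7 -0.37
```

send_rows(steps=[[0,0,0,-0.0025,0,0,0],[0,0,0,-0.0025,0,0,0],[0,0,0,-0.0025,0,0,0],[0,0,0,-0.0025,0,0,0],[0,0,0,-0.0025,0,0,0],[0,0,0,-0.0025,0,0,0],[0,0,0,-0.0025,0,0,0],[0,0,0,-0.0025,0,0,0],[0,0,0,-0.0025,0,0,0],[0,0,0,-0.0025,0,0,0]])

```text
time: 22.2
ee_pos: [0.5345, -0.1151, 0.0556]
eef_rot: [0.782, 0.623, -0.004, -0.0]
ft_force: [0.3, 0.9, -0.5]
width: 0.0437
```

```bash
python3 -c "
from h import *
st();a=shot('scene','15')[0];b=shot('top','15')[0]
cv2.imwrite('pics/s15.png',np.hstack([cv2.resize(a[90:190,190:350],(400,250),interpolation=cv2.INTER_CUBIC),cv2.resize(b[195:345,300:460],(400,375),interpolation=cv2.INTER_CUBIC)[:250]]))"
```

```text
t 22.20 p [ 0.5345 -0.1151  0.0556] lane x 0.2 y 0.6 z -4.4 mm tool x heading in lane 179.85 deg toolz [-0.007 -0.005 -1.   ] F [ 0.33  0.92 -0.47] w 0.0437 q7 -0.32
```

View pics/s15.png

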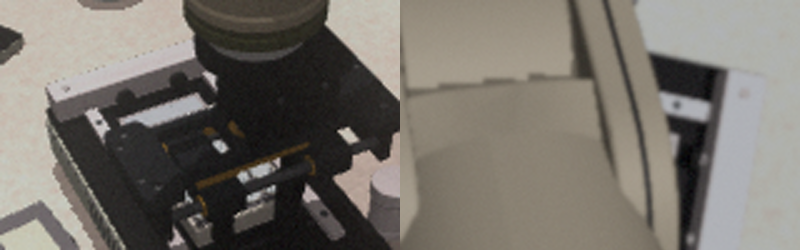

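send_rows(steps=[[0,0,0,-0.0025,0,0,0],[0,0,0,-0.0025,0,0,0],[0,0,0,-0.0025,0,0,0],[0,0,0,-0.0025,0,0,0],[0,0,0,-0.0025,0,0,0],[0,0,0,-0.0025,0,0,0],[0,0,0,-0.0025,0,0,0],[0,0,0,-0.0025,0,0,0],[0,0,0,-0.0025,0,0,0],[0,0,0,-0.0025,0,0,0]])

```text
time: 23.3
ee_pos: [0.5284, -0.1415, 0.0557]
eef_rot: [0.782, 0.623, -0.004, -0.0]
ft_force: [1.2, 0.7, -0.0]
width: 0.0436
```

send_rows(steps=[[0,0,0,-0.0025,0,0,0],[0,0,0,-0.002,0,0,0],[0,0,0,-0.002,0,0,0],[0,0,0,-0.001,0,0,0],[0,0,0,-0.001,0,0,0],[0,0,0,-0.001,0,0,0],[0,0,0,-0.001,0,0,0],[0,0,0,-0.001,0,0,0],[0,0,0,-0.001,0,0,0],[0,0,0,-0.001,0,0,0]])

```text
time: 24.3
ee_pos: [0.525, -0.1559, 0.0557]
eef_rot: [0.782, 0.623, -0.004, -0.0]
ft_force: [0.4, 1.3, -0.1]
width: 0.0435
```

```bash
python3 -c "
from h import *
st();a=shot('scene','16')[0];
cv2.imwrite('pics/s16.png',cv2.resize(a[90:190,190:350],(800,500),interpolation=cv2.INTER_CUBIC))"
```

```text
t 24.30 p [ 0.525  -0.1559  0.0557] lane x 42.1 y 0.3 z -4.3 mm tool x heading in lane 179.85 deg toolz [-0.007 -0.005 -1.   ] F [ 0.36  1.27 -0.06] w 0.0435 q7 -0.24
```

View pics/s16.png

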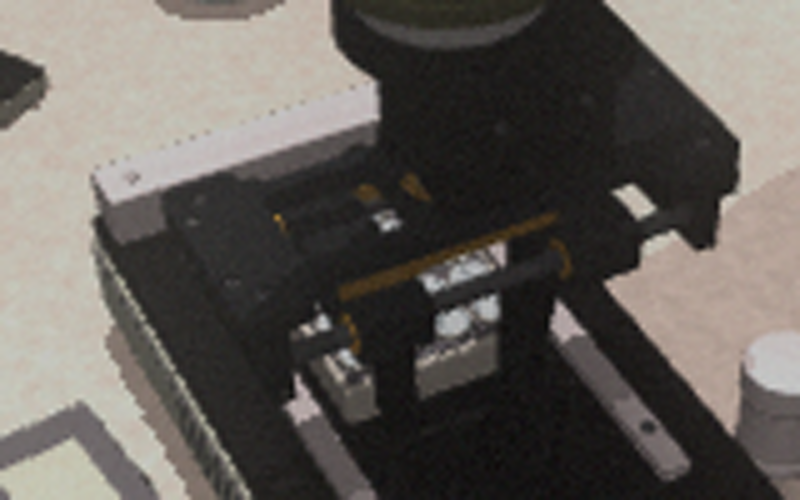

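send_rows(steps=[[0,0,0,-0.001,0,0,0],[0,0,0,-0.001,0,0,0],[0,0,0,-0.001,0,0,0],[0,0,0,-0.0006,0,0,0],[0,0,0,-0.0006,0,0,0],[0,0,0,-0.0005,0,0,0],[0,0,0,0,0,0,0],[0,0,0,0,0,0,0],[0,0,0,0,0,0,0],[0,0,0,0,0,0,0]])

```text
time: 25.35
ee_pos: [0.5238, -0.161, 0.0557]
eef_rot: [0.782, 0.623, -0.004, -0.0]
ft_force: [0.5, 1.0, -1.6]
width: 0.0434
```

```bash
cat >> h.py <<'E'
def favg(n=8):
    from bench import camera,read_state
    F=[]
    for i in range(n): F.append(read_state()["ft_force"]);camera("wrist")
    F=np.array(F);print("F along lane x mean",np.round((F@ex).mean(),2),"sd",np.round((F@ex).std(),2),"y",np.round((F@ey).mean(),2))
E
python3 -c "
from h import *
favg();s=st();a=shot('scene','17')[0];
cv2.imwrite('pics/s17.png',cv2.resize(a[90:190,190:350],(800,500),interpolation=cv2.INTER_CUBIC))"
```

```text
F along lane x mean -1.11 sd 0.35 y 0.01
t 25.75 p [ 0.5238 -0.161   0.0557] lane x 47.3 y 0.3 z -4.3 mm tool x heading in lane 179.84 deg toolz [-0.007 -0.005 -1.   ] F [ 0.33  0.02 -1.09] w 0.0437 q7 -0.23
```

View pics/s17.png

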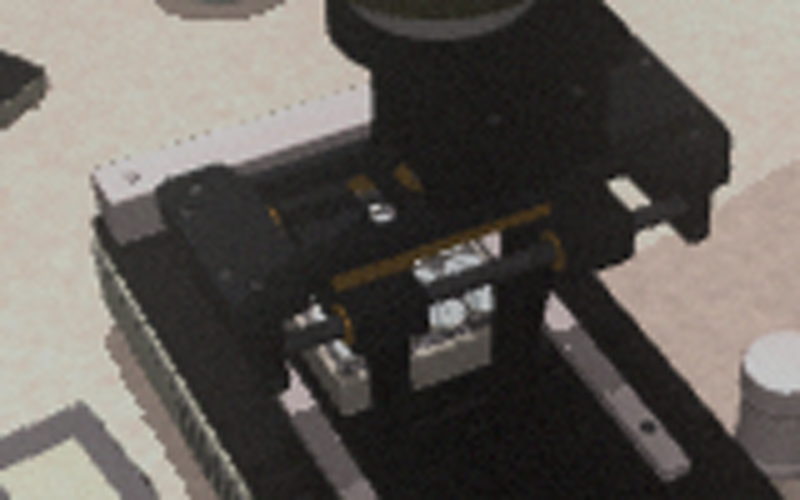

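send_rows(steps=[[0,0,0,-0.0005,0,0,0],[0,0,0,-0.0005,0,0,0],[0,0,0,0,0,0,0],[0,0,0,0,0,0,0],[0,0,0,0,0,0,0],[0,0,0,0,0,0,0],[0,0,0,0,0,0,0],[0,0,0,0,0,0,0],[0,0,0,0,0,0,0],[0,0,0,0,0,0,0]])

```text
time: 26.8
ee_pos: [0.5236, -0.1615, 0.0557]
eef_rot: [0.782, 0.623, -0.004, -0.001]
ft_force: [0.9, 1.6, 0.0]
width: 0.0435
```

```bash
python3 -c "
from h import *
favg();s=st()"
```

```text
F along lane x mean -1.6 sd 0.41 y -0.22
t 27.20 p [ 0.5236 -0.1615  0.0557] lane x 47.8 y 0.2 z -4.3 mm tool x heading in lane 179.87 deg toolz [-0.007 -0.004 -1.   ] F [ 0.35  1.75 -0.71] w 0.0434 q7 -0.22
```

send_rows(steps=[[0,0,0,-0.0006,0,0,0],[0,0,0,-0.0006,0,0,0],[0,0,0,-0.0006,0,0,0],[0,0,0,0,0,0,0],[0,0,0,0,0,0,0],[0,0,0,0,0,0,0],[0,0,0,0,0,0,0],[0,0,0,0,0,0,0],[0,0,0,0,0,0,0],[0,0,0,0,0,0,0]])

```text
time: 28.2
ee_pos: [0.5234, -0.1624, 0.0557]
eef_rot: [0.782, 0.624, -0.004, -0.001]
ft_force: [0.2, 2.9, -1.4]
width: 0.0431
```

```bash
python3 -c "
from h import *
favg();s=st()"
```

```text
F along lane x mean -2.74 sd 0.24 y -0.01
t 28.60 p [ 0.5234 -0.1624  0.0558] lane x 48.8 y 0.2 z -4.2 mm tool x heading in lane 179.91 deg toolz [-0.007 -0.003 -1.   ] F [ 1.28  2.78 -1.03] w 0.0435 q7 -0.22
```

Force rises about 1.15 N/mm, matching the buffer spring, so the plate is on the buffers. Now I'll ease off slowly and withdraw.

send_rows(steps=[[0,0,0,0.0005,0,0,0],[0,0,0,0.0005,0,0,0],[0,0,0,0.0005,0,0,0],[0,0,0,0.0006,0,0,0],[0,0,0,0.0008,0,0,0],[0,0,0,0.001,0,0,0],[0,0,0,0.002,0,0,0],[0,0,0,0.004,0,0,0],[0,0,0,0.006,0,0,0],[0,0,0,0.008,0,0,0]])

```text
time: 29.6
ee_pos: [0.5288, -0.1409, 0.0559]
eef_rot: [0.783, 0.622, -0.005, 0.0]
ft_force: [-0.3, -0.1, 0.2]
width: 0.0435
```

send_rows(steps=[[0,0,0,0.008,0,0,0],[0,0,0,0.008,0,-0.01,0],[0,0,0,0.008,0,-0.02,0],[0,0,0,0.01,0,-0.03,0],[0,0,0,0.02,0,-0.03,0],[0,0,0,0.03,0,-0.03,0],[0,0,0,0.04,0,-0.02,0],[0,0,0,0.04,0,0,0],[0,0,0,0.04,0,0,0],[0,0,0,0.03,0,0,0]])

```text
time: 30.6
ee_pos: [0.5842, 0.1003, 0.2071]
eef_rot: [0.784, 0.621, -0.003, 0.002]
ft_force: [0.2, 0.9, -0.4]
width: 0.0434
```

```bash
python3 -c "
from h import *
st();a=shot('scene','18')[0];b=shot('top','18')[0]
cv2.imwrite('pics/s18.png',cv2.resize(a[90:230,180:360],None,fx=4,fy=4,interpolation=cv2.INTER_CUBIC))
cv2.imwrite('pics/t18.png',cv2.resize(b[160:340,200:460],None,fx=3,fy=3,interpolation=cv2.INTER_CUBIC))"
```

```text
t 30.60 p [0.5842 0.1003 0.2071] lane x -220.8 y 1.5 z 147.1 mm tool x heading in lane 179.54 deg toolz [-0.002 -0.006 -1.   ] F [ 0.22  0.87 -0.44] w 0.0434 q7 -0.67
```

View pics/s18.png

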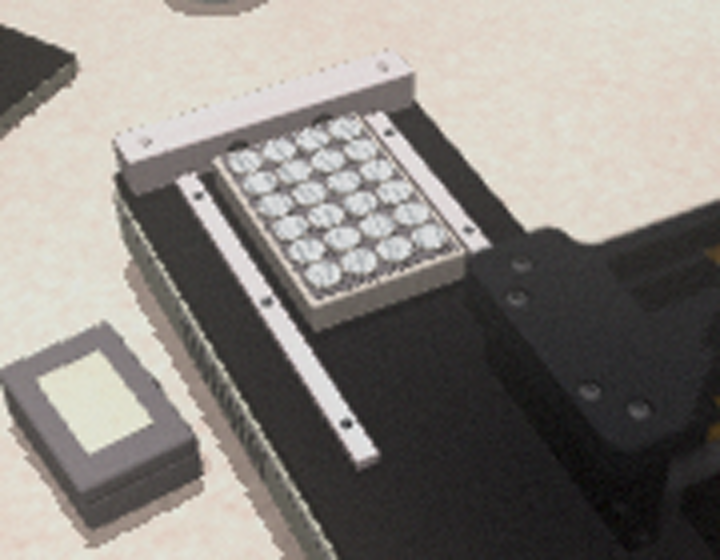

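View pics/t18.png

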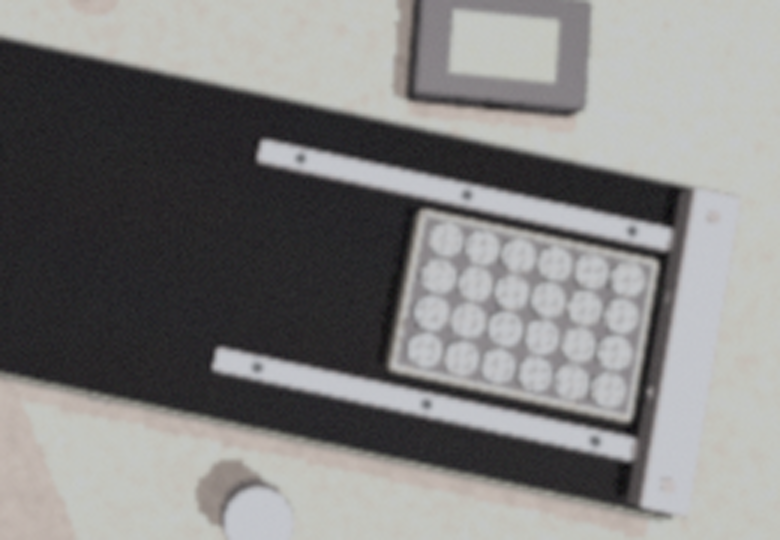

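```bash
python3 -c "
from h import *
o=(200,160)
p=np.array(topL([(419,208),(661,258),(632,425),(389,372)],.079,'18',3,o));print(p.tolist(),p.mean(0))
print(topL([(258,162),(670,250),(213,348+0),(637,437)],.068,'18',3,o))
print('block', topL([(693,189),(640,508)],.084,'18',3,o), 'deck end', topL([(680,189),(628,500)],.06,'18',3,o))"
```

```text
[[59.1, 41.7], [188.0, 43.0], [187.8, -44.5], [60.2, -44.4]] [123.775  -1.05 ]
[[-27.5, 48.8], [195.4, 49.7], [-30.3, -51.4], [194.9, -49.8]]
block [[196.8, 81.4], [197.4, -84.5]] deck end [[197.7, 84.3], [198.3, -82.6]]
```

```bash
python3 -c "
from h import *
a=np.load('pics/top0.npz')['im'];b=np.load('pics/top18.npz')['im']
d=np.abs(a.astype(int)-b).max(2)
for n,(x0,x1,y0,y1) in dict(box=(332,402,150,202),can=(270,302,315,350),bottle=(215,245,130,162)).items(): print(n,d[y0:y1,x0:x1].mean(), (d[y0:y1,x0:x1]>50).sum())
st()
import bench;print(bench.close_job())"
```

```text
box 24.746703296703295 0
can 26.430357142857144 0
bottle 23.56875 0
t 30.70 p [0.5836 0.1035 0.2068] lane x -223.8 y 0.3 z 146.8 mm tool x heading in lane 179.87 deg toolz [-0.003 -0.003 -1.   ] F [-0.37 -0.02  0.19] w 0.0434 q7 -0.67
the job is handed in; nothing more can be done
None
```

The plate is home against the buffers and squared with the lane. The job was handed in at about 31 s with the hand clear. I squared and centred the plate by pushing its near long side with both fingertips. Then I pushed it from behind at about 20–25 mm/s, slower over the last few millimetres.

**Home:** while it pressed on the buffers, the push force rose about 1.15 N per mm, which matches the 1200 N/m spring. The peak was about 2.7 N. I eased off slowly before withdrawing.

**Final position:** the last top view puts the plate's origin at x ≈ 123 mm and y ≈ -1 mm, with almost no turn and about 6–7 mm clear of each rail. Home is x = 121 mm. The same picture reads the end block about 1 mm too far, so most of that difference is camera error.

**Bystanders:** the top pictures from start and end show no displacement of the bottle, slide box or lens can.

**What disagreed:**
- **Fingertip height:** the fingertips were about 26 mm higher than `tip_extent` and the reported tool position imply. My first push at the plate therefore passed above it without touching. I measured the true tip height from two cameras' depth and worked about 4–5 mm above the deck from then on.
- **Lane drift:** the plate drifted to about y = -2.8 mm part-way down the lane, and I corrected it. It still had about 4.5 mm of clearance from the near rail at that point.
- **Last stretch:** the arm hid most of the plate from the top camera for the final part of the push. There I relied on the tool position, the force and the scene camera.

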